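Turn over the orange-tabbed leaf of the allergen folder

TASK

The allergen folder on the counter is wanted open one section further on, but the red baking timer stands where the leaf's orange tab will come down. First slide the timer along the worktop out of the tab's way, keeping it upright and not lifting it; then turn the orange-tabbed leaf with a fingertip over the rings until it lies fully flat on the left-hand side. Grasp nothing, only touch and push gently, leave the other things where they stand, and finish clear of everything.

Things in the scene. Friction and masses are not known exactly. Their poses are not given: they have to be found in the camera images.
- folder: Open A5 ring folder, fixed to the worktop. Origin on the worktop under the middle of its spine; x along the spine away from the reader, y to the left-hand side, z up. Dark blue cover 3 mm thick, 232 mm along the spine, reaching 168 mm to either side. On either side a fixed stack of leaves 210 mm along the spine, from 15 to 163 mm off its middle line, top 34 mm above the worktop.
- leaf (a joint): Turning angle (rad) of the orange-tabbed leaf about the folder's x-parallel line through rings. 0: flat on the right-hand stack (start); pi/2: upright; pi: flat on the left-hand stack (stop). Rigid, 3 mm thick, 210 mm along the spine, from 15 to 163 mm off the axis, 0.11 kg. Slightly stiff: within about 0.3 rad of upright it may stay where left; leaning farther it falls flat by itself.
- rings (a point): Middle of the row of four steel rings on the spine, at their centres: 36 mm above the worktop, over the folder's origin. Rings 44 mm across, so their tops stand 58 mm above the worktop; the row is 150 mm long. On the right-hand edge two fixed tabs, teal (x -8 to +32 mm in the folder's frame) and plum (x 42 to 82 mm), stick out like the orange one but lower; the left-hand edge has none.
- leaf_tab (a point): Middle of the leaf's rigid orange tab: 46 mm along the spine, 3 mm thick, sticking out 27 mm beyond the leaf (22 mm beyond the cover). 176.5 mm from the turning axis, at x = -55 mm in the folder's frame; its outer edge is 190 mm from the axis. On the right its underside hangs 34.5 mm above bare worktop. The point turns with the leaf: x along the spine, z up at joint 0 and down at pi.
- timer_mid (a point): Middle of the red timer's case, 35 mm above its foot. The case is 70 mm wide (point y), 40 mm deep (point x), 70 mm high; its white dial sticks out 22 mm on the -x side, which starts turned left, away from the folder. 0.14 kg, loose. It starts within 10 mm of the folder's left-hand edge, level with where the orange tab will come down.
- timer: The same timer; origin on its foot, 11 mm to the dial's side of the case's middle; z up.
- honey_jar: Honey jar, 71 mm across, 110 mm high, right of the folder toward the back. Origin under its middle. To be left alone.
- mug: White mug, 92 mm across, 95 mm high, at the left. Origin under its middle. To be left alone.
- marker: Black and white marker pen, 135 mm long, 17 mm thick, lying right of the folder. Origin under its middle. To be left alone.
- ticket: Small black price ticket in a steel foot, 70 mm wide, 58 mm high, left of the folder toward the back. Origin under its middle. To be left alone.
There are look-alikes about, which are no part of the job. What is shaped like the timer but green is not meant.

How it is judged:
On the way, in this order (a step that is already met when the one before it is completed fails the run):
1. the timer has been slid clear of where the tab will come down, while the leaf still lies on the right ((x of timer_mid in the frame of folder above 0.008 m or x of timer_mid in the frame of folder below -0.118 m or y of timer_mid in the frame of folder above 0.215 m) and height (world z) of timer between -0.006 and 0.006 m and angle between timer's own z axis and vertical below 0.1 rad and value of joint leaf below 0.3 rad), for 0.2 s.
2. the leaf lies flat on the left-hand side (value of joint leaf above 3.1 rad), for 0.2 s.
At the end, for the whole second after the job is handed in: Leaf flat on the left stack (joint > 3.10). Timer upright, at rest on the worktop, clear of the tab: its middle over 8 mm to the far or 118 mm to the near side of the folder's middle along the spine, or over 215 mm left of the spine. Bystanders within 15 mm of their starts (value of joint leaf above 3.1 rad and (x of timer_mid in the frame of folder above 0.008 m or x of timer_mid in the frame of folder below -0.118 m or y of timer_mid in the frame of folder above 0.215 m) and height (world z) of timer between -0.006 and 0.006 m and angle between timer's own z axis and vertical below 0.1 rad and linear speed of timer below 0.02 m/s and distance of each of honey_jar, mug, marker, ticket from where it was at the start of the episode below 0.015 m); the robot touches nothing.
It fails at once if the timer is lifted off the worktop or tipped (height (world z) of timer above 0.015 m or angle between timer's own z axis and vertical above 0.35 rad).
It fails at once if the timer is gripped or pushed hard (over 25 N) (contact force between the fingers and timer above 25 N).
It fails at once if the leaf is pinched or pressed hard (over 25 N) (contact force between the fingers and leaf above 25 N).
It fails at once if a bystander is pushed away (distance of any of honey_jar, mug, marker, ticket from where it was at the start of the episode above 0.03 m).
It also fails if it takes over 51 s, if anything falls off the work surface, if the arm or the gripper's body presses on something with over 40 N, if the wrist force passes 120 N, or if a joint passes its speed limit or range.

ROBOT

A 6-joint arm with a two-finger parallel gripper is mounted at the origin on a cart in front of the work surface, level with it; the furniture and walls round the work are solid. World frame = base frame: x ahead of the robot, y to its left, z up, the work surface at z = 0. Lengths are in m, angles in rad, forces in N, time in s.
With the tool pointing down it reaches from about 0.3 to 1 m from the base axis. Payload 5.1 kg.
Tool frame: the origin (TCP) lies at the very end of the fingers, on their centre line; the grasp point (between the pads) lies 19 mm behind it (r.grasp_offset is the distance from the TCP to the grasp point, in m); z points along the fingers, y is the line along which they close (so a half turn about z gives the same grasp; the last joint's range is limited). The gripper opens to 95 mm and grips with 3 to 60 N. Pads are 20 mm wide; open, the fingers measure 119 mm over their backs; the gripper's body (75 mm by 180 mm) begins 59 mm behind the grasp point.
Start: joints at [1.038, 0.124, 1.65, -0, 1.367, -0.083], TCP at [0.283, 0.585, 0.182] pointing down, gripper open.
Joint ranges: [-2.61, 2.61], [-1.02, 2.33], [0.03, 2.71], [-1.35, 4.49], [0.32, 2.68], [-2.91, 2.91]. Speed limits (rad/s): [2.57, 2.57, 3.14, 3.14, 3.14, 3.14].

INTERFACE

Orientations are given as a unit quaternion [w, x, y, z].
In Python, from workcell import r gives the robot as it stands.
- The arm moves only by the shell command python3 -m pendant 'ROWS' [FORCE]. ROWS is text: rows parted by semicolons, each of 5 numbers parted by spaces: the opening, from 0 (shut) to 1 (fully open), then the shift along the tool's x, y, z in m, then the turn about the tool's z in degrees. In form: fingers x y z roll; .... A call has 1 to 10 rows; each row shifts and turns the commanded pose from where the row before left it, along the tool's axes as they then stand; what a row does not reach is not made up. A row lasts 1/8 s, in which the tool goes at most 62.5 mm and 10.7 degrees, less where a joint would pass 70% of its speed; a pose out of reach is approached as far as the arm can. A call is refused whole if a number of a shift passes 0.0625 or a number of a turn 10.7, either way. A call with a gripper value outside its range is refused whole. The fingers move at their own pace and stop on an object; FORCE is the grip in N (left out, the last holds). Time passes only in rows, so rows that do not move let the fingers close. It gives the time, the measured TCP pose, the force, the opening and the grip force at its end, in the units of the state.
- r.sense(): the state, without advancing time (a new reading comes with each control period).
- r.get_image(name): name is "scene" or "top" or "wrist"; returns the picture (384x512x3 uint8, blue, green, red); there is no depth.
- r.camera_info(name): a dict with "mtx" (3x3 intrinsics, pixels), "extrinsics" (4x4, takes a point from camera to world coordinates). Camera axes: x right, y up, looking along -z (the intrinsics and any distortion apply to the point x, -y, -z); pixel columns grow to the right and rows downward; lengths in m; the calibration is good to about 2 mm. A picture is of the moment at which its call begins: read the wrist's pose just before it. camera_info takes no time and is no camera call; for the wrist camera it gives the pose at the moment of the call.
- r.job_done(): hands the job in; it is judged then, once.
The state is a dict: "t": time; "q": joint angles; "joint_velocities": joint speeds; "tau": joint torques, N m; "tcp_pos": TCP position; "tcp_rot": TCP orientation; "ft_force": force on the tool from outside, world axes, zero at the start; "moment": the same for the moment, N m; "opening": finger opening in m; "finger_force": force on a finger pad.
Only numpy, scipy, OpenCV 4.12 (cv2) and the standard library are available. Lean on these libraries where they do the work, as an engineer would, in place of code of your own. Each camera call takes 0.05 s, during which the arm holds its last target. There are 200 camera calls.

## Working session

There is one attempt and no reset: what is moved stays moved. The work goes in short steps, Python scripts to look and compute and a shell command to move; the robot and the scene stay as the last step left them, time stands still between calls to the robot, and variables do not carry over. Pictures are saved under pics/ and viewed, at most 10 in all, crops included, and the job is handed in when it is done.

```bash
mkdir -p pics
python3 - <<'E'
from workcell import r
import cv2,numpy as np
for n in("scene","top"):
    im=r.get_image(n); cv2.imwrite(f"pics/{n}0.png",im)
    c=r.camera_info(n); print(n,np.round(c["mtx"],1).tolist(),np.round(c["extrinsics"],3).tolist(),[k for k in c])
s=r.sense();print(s["t"],s["tcp_pos"],s["tcp_rot"],s["opening"])
E
```

```text
scene [[416.8, 0.0, 252.2], [0.0, 416.8, 194.7], [0.0, 0.0, 1.0]] [[0.814, 0.353, -0.461, -0.122], [-0.581, 0.481, -0.657, -0.898], [-0.01, 0.802, 0.597, 0.914], [0.0, 0.0, 0.0, 1.0]] ['mtx', 'extrinsics']
top [[444.1, 0.0, 255.6], [0.0, 444.1, 199.6], [0.0, 0.0, 1.0]] [[0.014, 0.992, -0.129, 0.39], [-1.0, 0.016, 0.015, 0.082], [0.017, 0.129, 0.992, 1.364], [0.0, 0.0, 0.0, 1.0]] ['mtx', 'extrinsics']
0.1 [0.28231752 0.58477891 0.18111892] [-2.76672415e-04  2.23013412e-01  9.74814914e-01 -9.08462677e-04] 0.0949504143436689
```

View pics/scene0.png

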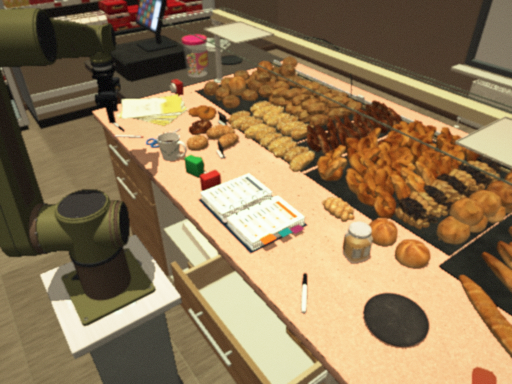

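View pics/top0.png

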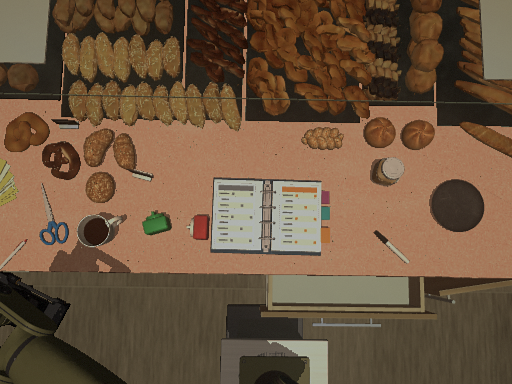

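The scene view has the red timer at (209,179), the green look-alike at (194,165) and the orange tab at (268,238). In the top view the red timer is at (199,227), the green one at (156,223), the orange tab at (325,235), the ticket at about (141,175) or (65,124), and the mug at (95,232). I choose the red one and check it in a close crop.

```bash
python3 - <<'E'
import cv2
im=cv2.imread("pics/top0.png")[165:265,135:335]
cv2.imwrite("pics/crop0.png",cv2.resize(im,None,fx=4,fy=4,interpolation=cv2.INTER_CUBIC))
E
cat > h.py <<'E'
from workcell import r
import numpy as np
def ray(n,u,v,z):
    c=r.camera_info(n);K=np.array(c["mtx"]);T=np.array(c["extrinsics"])
    d=np.array([(u-K[0,2])/K[0,0],-(v-K[1,2])/K[1,1],-1]);d=T[:3,:3]@d;o=T[:3,3]
    return o+d*(z-o[2])/d[2]
def proj(n,p):
    c=r.camera_info(n);K=np.array(c["mtx"]);T=np.array(c["extrinsics"])
    q=T[:3,:3].T@(np.array(p)-T[:3,3]);return K[0,0]*q[0]/-q[2]+K[0,2],-K[1,1]*q[1]/-q[2]+K[1,2]
E
```

```text
(no output)
```

View pics/crop0.png

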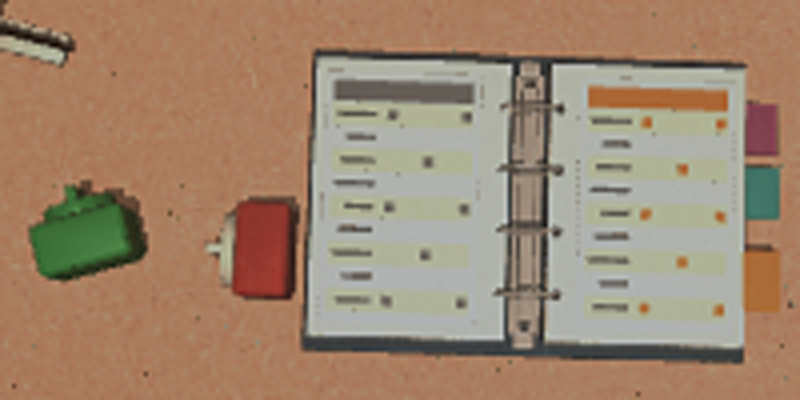

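The crop confirms it: the red timer has its dial to the left (top face crop 236–292 × 199–297), next to the folder's left edge. The cover corners are at about (316,52), (745,66), (303,348) and (742,360), and the orange tab is at (763,281).

```bash
cat >> h.py <<'E'
def cr(u,v,z,f=4,ox=135,oy=165): return ray("top",(u+.5)/f-.5+ox,(v+.5)/f-.5+oy,z)
E
python3 - <<'E'
from h import *
np.set_printoptions(precision=4,suppress=True)
C=[cr(u,v,.003) for u,v in[(316,52),(745,66),(303,348),(742,360)]]
for c in C:print("cover",c)
S=[cr(u,v,.034) for u,v in[(318,56),(745,67),(307,335),(742,348)]]
for c in S:print("stack",c)
o=sum(C)/4; ax=(C[0]+C[1]-C[2]-C[3]);ax/=np.linalg.norm(ax);print("origin",o,"axis",ax,"yaw",np.arctan2(ax[1],ax[0]))
print("stack o",sum(S)/4)
t=cr(763,281,.037);print("tab",t)
x=np.array([ax[0],ax[1]]);y=np.array([-x[1],x[0]])
f=lambda p:((p[:2]-o[:2])@x,(p[:2]-o[:2])@y)
print("tab in folder",f(t))
for u,v in[(236,199),(292,199),(236,297),(290,297)]:
    p=cr(u,v,.07);print("timer corner",p,f(p))
for n,(u,v,z) in dict(ring1=(532,105,.058),ring4=(526,295,.058)).items(): p=cr(u,v,z);print(n,p,f(p))
g=cr(90,235,.07);print("green",g,f(g))
print("ticket?",ray("top",141,175,0),ray("top",65,124,0),"mug",ray("top",93,233,.095),"jar",ray("top",391,170,.11))
E
```

```text
cover [0.6336 0.1933 0.003 ]
cover [ 0.6284 -0.1405  0.003 ]
cover [0.4053 0.1972 0.003 ]
cover [ 0.4011 -0.1371  0.003 ]
stack [0.625  0.1892 0.034 ]
stack [ 0.6222 -0.1354  0.034 ]
stack [0.4146 0.1918 0.034 ]
stack [ 0.4097 -0.1322  0.034 ]
origin [0.5171 0.0282 0.003 ] axis [ 0.9999 -0.0157  0.    ] yaw -0.01571367595508525
stack o [0.5179 0.0284 0.034 ]
tab [ 0.4597 -0.1476  0.037 ]
tab in folder (np.float64(-0.0546749040936678), np.float64(-0.17675179905163263))
timer corner [0.5118 0.2433 0.07  ] (np.float64(-0.008681133837319934), np.float64(0.21494670566156837))
timer corner [0.5125 0.2025 0.07  ] (np.float64(-0.007389318658026901), np.float64(0.1741736536157351))
timer corner [0.4405 0.241  0.07  ] (np.float64(-0.07990002147214219), np.float64(0.2115274838394749))
timer corner [0.4411 0.2019 0.07  ] (np.float64(-0.07869924588630013), np.float64(0.17248744854708473))
ring1 [0.5866 0.0274 0.058 ] (np.float64(0.06949082183411451), np.float64(0.00031290816829323805))
ring4 [0.4457 0.0303 0.058 ] (np.float64(-0.07146912553377298), np.float64(0.0009716968002719544))
green [0.4839 0.3483 0.07  ] (np.float64(-0.03827729616787654), np.float64(0.31950931325278287))
ticket? [0.6385 0.419  0.    ] [0.7971 0.6646 0.    ] mug [0.4519 0.5232 0.095 ] jar [ 0.6457 -0.3261  0.11  ]
```

```bash
python3 -m pendant '0.1 0 0 0 -8.6; 0.1 0 0 0 -8.6; 0.1 0 0 0 -8.6; 0.1 -0.0186 -0.0516 0 0; 0.1 -0.0186 -0.0516 0 0; 0.1 -0.0186 -0.0516 0 0; 0.1 -0.0186 -0.0516 0 0; 0.1 -0.0186 -0.0516 0 0; 0.1 -0.0186 -0.0516 0 0; 0.1 -0.0186 -0.0516 0 0' 5; python3 -c "
from workcell import r;s=r.sense();print(s['t'],s['tcp_pos'],s['tcp_rot'],s['ft_force'])"
```

```text
t: 1.35
tcp_pos: [0.4131, 0.2224, 0.1819]
tcp_rot: [-0.0, -0.0, 1.0, -0.0]
ft_force: [0.3, -0.4, 0.5]
opening: 0.01
finger_force: 0.0
1.35 [0.413053   0.22242613 0.18191675] [-4.44200431e-05 -3.90944231e-04  9.99999922e-01 -4.11975283e-05] [ 0.31142216 -0.3616486   0.54558383]
```

```bash
python3 -m pendant '0.1 0 0.001 0.05 0; 0.1 0 0 0.05 0; 0.1 0 0 0.04 0; 0.1 0 0 0.02 0; 0.1 -0.008 0 0 0; 0.1 -0.006 0 0 0; 0.1 -0.006 0 0 0; 0.1 -0.006 0 0 0; 0.1 -0.006 0 0 0'
python3 - <<'E'
from workcell import r
import cv2
im=r.get_image("scene")[130:250,150:310]
cv2.imwrite("pics/s1.png",cv2.resize(im,None,fx=4,fy=4,interpolation=cv2.INTER_CUBIC))
E
```

```text
t: 2.48
tcp_pos: [0.4457, 0.2254, 0.0228]
tcp_rot: [0.0, -0.0, 1.0, 0.0]
ft_force: [-1.6, -0.2, 0.9]
opening: 0.0096
finger_force: 0.6
```

View pics/s1.png

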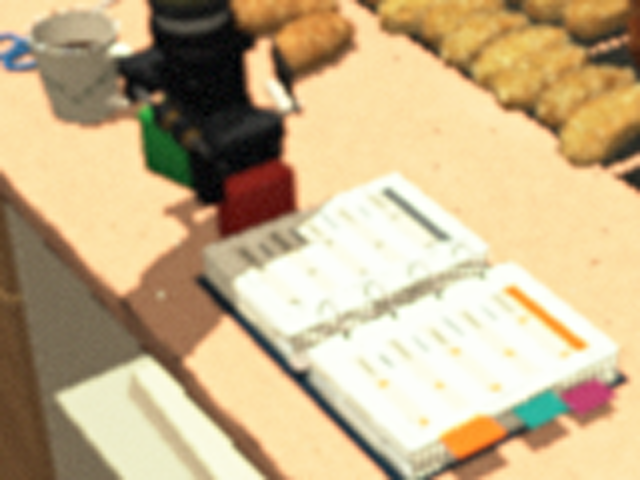

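The crop shows the fingers at the timer's near face and the timer (about (255,195)) upright. The force is only 1–2 N, so I go on pushing.

```bash
python3 -m pendant '0.1 -0.007 0 0 0; 0.1 -0.007 0 0 0; 0.1 -0.007 0 0 0; 0.1 -0.007 0 0 0; 0.1 -0.007 0 0 0; 0.1 -0.007 0 0 0; 0.1 -0.007 0 0 0; 0.1 -0.007 0 0 0; 0.1 -0.006 0 0 0; 0.1 -0.004 0 0 0' && python3 -m pendant '0.1 0.01 0 0 0; 0.1 0.03 0 0 0; 0.1 0.02 0 -0.05 0; 0.1 0 0 -0.06 0; 0 0 0 -0.06 0; 0 0 -0.05 0 0; 0 0 -0.06 0 0; 0 0 -0.06 0 0'
python3 - <<'E'
from workcell import r
import cv2
im=r.get_image("top")[155:265,135:335]
cv2.imwrite("pics/t1.png",cv2.resize(im,None,fx=4,fy=4,interpolation=cv2.INTER_CUBIC))
E
```

```text
t: 3.78
tcp_pos: [0.5114, 0.2252, 0.0222]
tcp_rot: [-0.0, -0.0, 1.0, -0.0]
ft_force: [-1.8, -1.1, 0.8]
opening: 0.0092
finger_force: 0.6
t: 4.78
tcp_pos: [0.4503, 0.054, 0.1923]
tcp_rot: [0.001, -0.001, 1.0, -0.0]
ft_force: [0.7, 0.1, 0.3]
opening: 0.0008
finger_force: 0.0
```

View pics/t1.png

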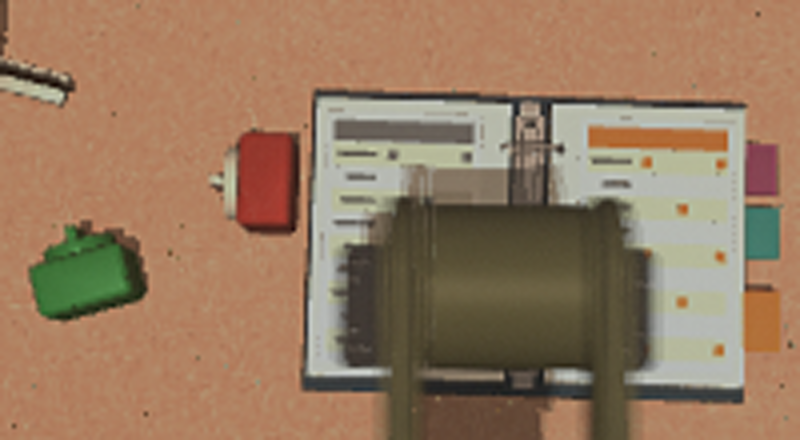

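The timer (now at about (268,182) in this crop) has moved about 78 mm and is upright, well past the mark. Next I go to the right of the orange tab and turn the tool a quarter turn.

```bash
python3 -m pendant '0 -0.002 -0.052 0 0; 0 -0.002 -0.052 0 0; 0 -0.002 -0.052 0 0; 0 -0.002 -0.052 0 0; 0 -0.001 -0.052 0 0; 0 0 0 0 10; 0 0 0 0 10; 0 0 0 0 10; 0 0 0 0 10; 0 0 0 0 10' && python3 -m pendant '0 0 0 0 10; 0 0 0 0 10; 0 0 0 0 10; 0 0 0 0 10; 0 0 0 0.055 0; 0 0 0 0.055 0; 0 0 0 0.045 0; 0 0 0 0.015 0; 0 0 0 0 0'
```

```text
t: 6.08
tcp_pos: [0.4599, -0.2041, 0.1919]
tcp_rot: [-0.0, 0.425, 0.905, -0.0]
ft_force: [-0.2, 1.0, 0.0]
opening: 0.0009
finger_force: 0.0
t: 7.2
tcp_pos: [0.4599, -0.2043, 0.022]
tcp_rot: [-0.001, 0.707, 0.707, -0.0]
ft_force: [-0.3, 0.4, 0.5]
opening: 0.0002
finger_force: 0.0
```

```bash
python3 -m pendant '0 0.015 0 0 0; 0 0.012 0 0 0; 0 0.003 0 0 0; 0 0.001 0 0 0; 0 0 0 0 0'; python3 -m pendant '0 0.001 0 0 0; 0 0 0 0 0'; python3 -m pendant '0 0.001 0 0 0; 0 0 0 0 0'
```

```text
t: 7.82
tcp_pos: [0.4603, -0.1738, 0.0225]
tcp_rot: [0.0, 0.707, 0.707, 0.0]
ft_force: [-1.1, 0.0, 0.1]
opening: 0.0002
finger_force: 0.0
t: 8.07
tcp_pos: [0.4601, -0.1729, 0.0222]
tcp_rot: [-0.0, 0.707, 0.707, -0.0]
ft_force: [0.4, -0.2, 0.2]
opening: 0.0009
finger_force: 0.0
t: 8.32
tcp_pos: [0.4602, -0.1718, 0.0222]
tcp_rot: [-0.0, 0.707, 0.707, -0.0]
ft_force: [0.1, 0.0, 0.4]
opening: 0.0003
finger_force: 0.0
```

```bash
for i in 1 2; do :; done; python3 -m pendant '0 0.001 0 0 0; 0 0 0 0 0'; python3 -m pendant '0 0.0007 0 0 0; 0 0 0 0 0'; python3 -m pendant '0 0.0007 0 0 0; 0 0 0 0 0'
```

```text
t: 8.57
tcp_pos: [0.4602, -0.1707, 0.0222]
tcp_rot: [-0.0, 0.707, 0.707, -0.0]
ft_force: [-0.3, 0.5, 0.2]
opening: 0.0006
finger_force: 0.0
t: 8.82
tcp_pos: [0.4602, -0.1701, 0.0223]
tcp_rot: [0.0, 0.707, 0.707, 0.0]
ft_force: [0.3, 0.4, -0.3]
opening: 0.0007
finger_force: 0.0
t: 9.07
tcp_pos: [0.4602, -0.1693, 0.0223]
tcp_rot: [0.0, 0.707, 0.707, 0.0]
ft_force: [0.1, 0.1, 0.8]
opening: 0.0005
finger_force: 0.0
```

```bash
python3 -m pendant '0 0.001 0 0 0; 0 0 0 0 0'; python3 -m pendant '0 0.001 0 0 0; 0 0 0 0 0'
python3 - <<'E'
from workcell import r
import cv2
im=r.get_image("scene")[165:285,195:355]
cv2.imwrite("pics/s2.png",cv2.resize(im,None,fx=4,fy=4,interpolation=cv2.INTER_CUBIC))
cv2.imwrite("pics/w2.png",r.get_image("wrist"))
E
```

```text
t: 9.32
tcp_pos: [0.4602, -0.1683, 0.0222]
tcp_rot: [-0.0, 0.707, 0.707, -0.0]
ft_force: [0.2, -0.8, -0.6]
opening: 0.0
finger_force: 0.0
t: 9.57
tcp_pos: [0.4602, -0.1673, 0.0222]
tcp_rot: [-0.0, 0.707, 0.707, 0.0]
ft_force: [-0.7, -0.1, -0.0]
opening: 0.0003
finger_force: 0.0
```

View pics/s2.png

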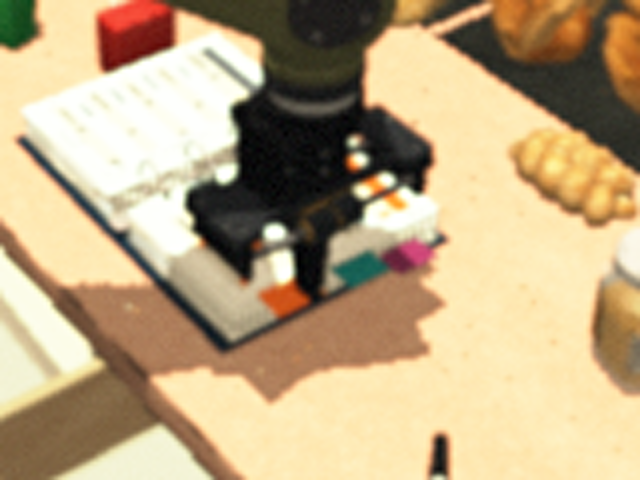

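View pics/w2.png

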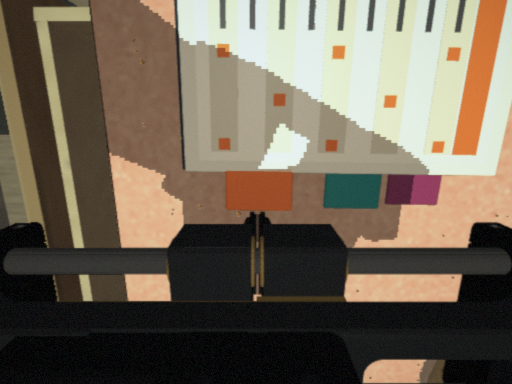

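The scene crop shows the fingers right beside the orange tab, and the wrist view has the tips at (258,215) with the tab edge at row 210: centred, a few mm short.

```bash
python3 -m pendant '0 0.001 0 0 0; 0 0.001 0 0 0; 0 0 0 0 0' | grep -E "pos|ft"; python3 -m pendant '0 0.001 0 0 0; 0 0 0 0 0'| grep -E "pos|ft"; python3 -m pendant '0 0.001 0 0 0; 0 0 0 0 0'| grep -E "pos|ft"
```

```text
tcp_pos: [0.4602, -0.1653, 0.0222]
ft_force: [-0.7, -0.4, 0.1]
tcp_pos: [0.4602, -0.1644, 0.0223]
ft_force: [0.5, -0.2, 0.5]
tcp_pos: [0.4602, -0.1633, 0.0222]
ft_force: [-0.5, 0.4, 0.2]
```

```bash
for k in 1; do python3 -m pendant '0 0.001 0 0 0; 0 0.001 0 0 0; 0 0 0 0 0' | grep -E "pos|ft"; done; python3 -m pendant '0 0.001 0 0 0; 0 0 0 0 0'| grep -E "pos|ft"; python3 -m pendant '0 0.001 0 0 0; 0 0 0 0 0'| grep -E "pos|ft"
python3 - <<'E'
from workcell import r
import cv2
im=r.get_image("wrist")[140:260,180:340]
cv2.imwrite("pics/w3.png",cv2.resize(im,None,fx=4,fy=4,interpolation=cv2.INTER_CUBIC))
E
```

```text
tcp_pos: [0.4602, -0.1613, 0.0222]
ft_force: [-0.3, 0.0, -0.8]
tcp_pos: [0.4602, -0.1603, 0.0223]
ft_force: [0.1, 0.6, 0.3]
tcp_pos: [0.4602, -0.1593, 0.0222]
ft_force: [-0.4, -0.2, 0.2]
```

View pics/w3.png

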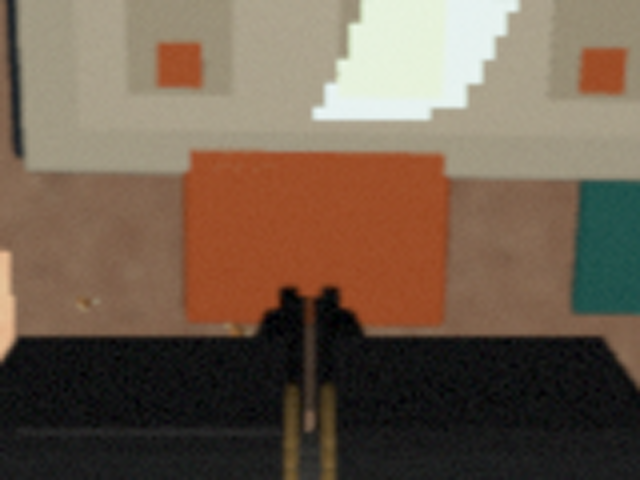

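The fingertips at crop (310,290) overlap the orange tab in the wrist view; I check the geometry with projections.

Run:
```python
from h import *
np.set_printoptions(precision=4,suppress=True)
s=r.sense();p=s["tcp_pos"];T=np.array(r.camera_info("wrist")["extrinsics"]);print(p,T.tolist())
for dz in(0,.02,.04):
  for dy in(-.01,0,.01): print(dz,dy,np.round(proj("wrist",p+[0,dy,dz]),1))
for u,v in((187,320),(443,325),(187,152)): print(ray("wrist",(u+.5)/4-.5+180,(v+.5)/4-.5+140,.0375))
```

```text
[ 0.4602 -0.1594  0.0222] [[0.9999996319144907, -0.0008526312949650433, 9.586843665037944e-05, 0.45915128116921616], [0.0008038122275888234, 0.9700530517360831, 0.24289180863794807, -0.09148455235054419], [-0.00030009462687327306, -0.24289164217277148, 0.9700533800290726, 0.22418730916823243], [0.0, 0.0, 0.0, 1.0]]
0 -0.01 [258.3 225.1]
0 0 [258.3 212.6]
0 0.01 [258.4 199.9]
0.02 -0.01 [258.4 235.6]
0.02 0 [258.5 222. ]
0.02 0.01 [258.5 208. ]
0.04 -0.01 [258.6 248.4]
0.04 0 [258.6 233.4]
0.04 0.01 [258.7 218. ]
[ 0.4377 -0.1594  0.0375]
[ 0.4826 -0.1603  0.0375]
[ 0.4385 -0.1294  0.0375]
```

The fingers taper near the tip: what overlaps the tab lies above it, and the tip itself is narrow. I'll back off, go lower so the full-width part of the finger meets the edge, and creep in.

```bash
python3 -m pendant '0 -0.014 0 0 0; 0 0 0 0.016 0; 0 0 0 0 0' | grep -E "pos|ft"; python3 -m pendant '0 0.002 0 0 0; 0 0.001 0 0 0; 0 0.001 0 0 0; 0 0 0 0 0'| grep -E "pos|ft"; python3 -m pendant '0 0.001 0 0 0; 0 0.001 0 0 0; 0 0 0 0 0'| grep -E "pos|ft"
```

```text
tcp_pos: [0.4585, -0.1729, 0.0041]
ft_force: [-0.9, 0.2, 0.4]
tcp_pos: [0.4604, -0.1693, 0.0065]
ft_force: [-1.4, 0.4, -0.2]
tcp_pos: [0.4602, -0.1673, 0.0063]
ft_force: [0.1, -0.1, 0.5]
```

```bash
python3 -m pendant '0 0.001 0 0 0; 0 0.001 0 0 0; 0 0 0 0 0' | grep -E "pos|ft"; python3 -m pendant '0 0.001 0 0 0; 0 0.001 0 0 0; 0 0 0 0 0'| grep -E "pos|ft"; python3 -m pendant '0 0.001 0 0 0; 0 0.001 0 0 0; 0 0 0 0 0'| grep -E "pos|ft"
python3 - <<'E'
from workcell import r
import cv2,numpy as np
a=r.get_image("wrist");cv2.imwrite("pics/w4.png",a)
g=a.max(2)
for v in range(204,240,3): print(v,''.join('#' if x<45 else 'o' if (a[v,225+i,2]>1.8*a[v,225+i,0] and a[v,225+i,2]>90) else '.' for i,x in enumerate(g[v,225:295])))
E
```

```text
tcp_pos: [0.4602, -0.1653, 0.0062]
ft_force: [-0.3, 0.9, 0.2]
tcp_pos: [0.4602, -0.1633, 0.0062]
ft_force: [-0.1, -0.6, -0.4]
tcp_pos: [0.4602, -0.1613, 0.0063]
ft_force: [-1.1, -0.0, -0.2]
204 oooooooooooooooooooooooooooooooooooooooooooooooooooooooooooooooooooooo
207 oooooooooooooooooooooooooooooooooooooooooooooooooooooooooooooooooooooo
210 oooooooooooooooooooooooooooooooooooooooooooooooooooooooooooooooooooooo
213 ooooooooooooooooooooooooo.###.ooooo.###.oooooooooooooooooooooooooooooo
216 ooooooooooooooooooooooooo######...#####.oooooooooooooooooooooooooooooo
219 ooooooooooooooooooooo##########...##########oooooooooooooooooooooooooo
222 ooooooooooooooooooo.###########...###########.oooooooooooooooooooooooo
225 ###############################...####################################
228 ###############################...####################################
231 ###############################...####################################
234 ###############################...####################################
237 ###########################...#...#...################################
```

Run:
```python
from h import *
import cv2
a=r.get_image("scene")[215:265,235:305]
cv2.imwrite("pics/s4.png",cv2.resize(a,None,fx=11,fy=11,interpolation=cv2.INTER_CUBIC))
p=r.sense()["tcp_pos"];f=lambda q:np.round((np.array(proj("scene",q))-[235,215]+.5)*11)
for d in((0,0,0),(0,.01,0),(0,-.01,0),(0,0,.03),(0,.01,.03)):print(d,f(p+d))
for q in((.4377,-.1605,.0375),(.4835,-.161,.0375),(.4377,-.134,.0375),(.4835,-.1345,.0375)):print(q,f(q))
```

```text
(0, 0, 0) [393. 378.]
(0, 0.01, 0) [371. 358.]
(0, -0.01, 0) [414. 398.]
(0, 0, 0.03) [394. 300.]
(0, 0.01, 0.03) [372. 280.]
(0.4377, -0.1605, 0.0375) [328. 328.]
(0.4835, -0.161, 0.0375) [459. 262.]
(0.4377, -0.134, 0.0375) [271. 275.]
(0.4835, -0.1345, 0.0375) [402. 211.]
```

View pics/s4.png

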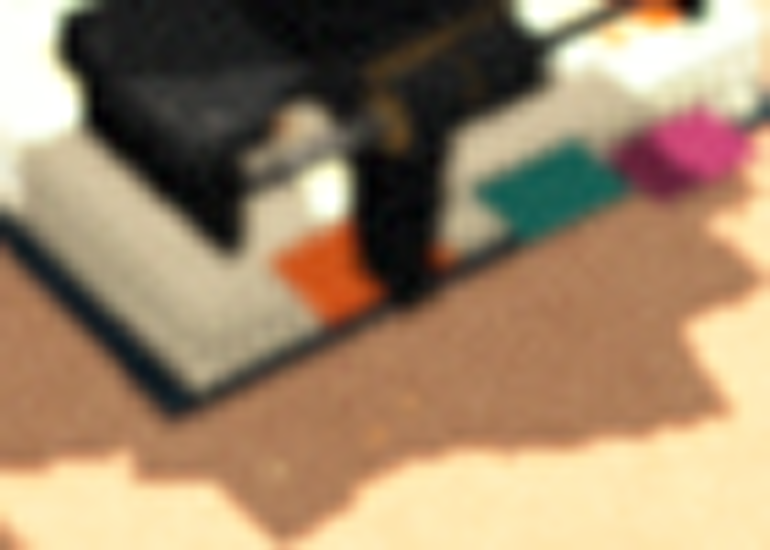

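The crop shows the finger visibly ending at about (405,300), while the reported TCP projects to (393,378). So the real fingertip sits about 30 mm higher than the TCP and has been hovering just over the tab (z≈0.037). I'll back off and go down gently with a force check.

```bash
python3 -m pendant '0 -0.017 0 0 0; 0 0 0 0 0; 0 0 0 0.003 0; 0 0 0 0.002 0; 0 0 0 0 0'; python3 -m pendant '0 0 0 0.002 0; 0 0 0 0.002 0; 0 0 0 0 0'| grep -E "pos|ft"
python3 - <<'E'
from h import *
s=r.sense();print(s["q"],s["tcp_pos"])
a=r.get_image("scene");g=a.max(2)
p=s["tcp_pos"];print([np.round(proj("scene",p+[0,0,d]),1) for d in(0,.03)])
for v in range(225,262): print(v,''.join('#' if x<50 else '.' for x in g[v,250:290]))
E
```

```text
t: 14.58
tcp_pos: [0.4599, -0.1781, 0.0008]
tcp_rot: [-0.0, 0.707, 0.707, -0.0]
ft_force: [0.8, -0.4, 0.2]
opening: 0.0003
finger_force: 0.0
tcp_pos: [0.4601, -0.1783, -0.003]
ft_force: [-0.3, -0.6, 0.3]
[-4.78494969e-01 -2.62621132e-02  2.14153833e+00 -4.60880991e-05
  1.02672429e+00 -4.79090828e-01] [ 0.46005843 -0.17826493 -0.0029602 ]
[array([273.4, 254.2]), array([273.6, 247.1])]
225 ########################.....########...
226 #######################....##########...
227 .#......#.....#########..#######.#####..
228 ..............########..########.#####..
229 #............##...###....#######.####...
230 ##.................##....##########.....
231 ###.................#.....######........
232 ####.......##.............#####.........
233 ######...###.............#####..........
234 ###########..........########...........
235 ##########...........########...........
236 .##########..........########...........
237 ..#########..........#########..........
238 ....#######..........########...........
239 .....#####...........#######............
240 ......####...........#######.....
[... 252 characters left out ...]
.........###.............
247 .........................#..............
248 ........................................
249 ........................................
250 #.......................................
251 ###.....................................
252 ........................................
253 ........................................
254 ........................................
255 ........................................
256 ........................................
257 ........................................
258 ........................................
259 ........................................
260 ........................................
261 ........................................
```

```bash
python3 -m pendant '0 0 0 0.004 0; 0 0 0 0.004 0; 0 0 0 0 0'| grep -E "pos|ft"; python3 -m pendant '0 0 0 0.004 0; 0 0 0 0.002 0; 0 0.002 0 0 0; 0 0 0 0 0'| grep -E "pos|ft";python3 -m pendant '0 0.002 0 0 0; 0 0.002 0 0 0; 0 0 0 0 0'| grep -E "pos|ft"; python3 -m pendant '0 0.001 0 0 0; 0 0 0 0 0'| grep -E "t:|pos|ft"
```

```text
tcp_pos: [0.4597, -0.1781, -0.0113]
ft_force: [-1.1, 0.4, 0.2]
tcp_pos: [0.4602, -0.1763, -0.0167]
ft_force: [-0.4, -0.0, 0.8]
tcp_pos: [0.4603, -0.1725, -0.0166]
ft_force: [-0.7, -1.1, -0.7]
t: 16.5
tcp_pos: [0.4603, -0.1725, -0.0165]
tcp_rot: [0.001, 0.707, 0.707, -0.001]
ft_force: [-0.4, -5.4, 0.2]
```

Contact at 5 N against the tab's outer edge. Now I raise along the arc, letting friction carry the edge.

```bash
python3 -m pendant '0 0 0 -0.003 0; 0 0 0 -0.003 0; 0 0 0 0 0'| grep -E "pos|ft"; python3 -m pendant '0 0.0005 0 -0.004 0; 0 0.0005 0 -0.004 0; 0 0 0 0 0'| grep -E "pos|ft"
```

```text
tcp_pos: [0.4604, -0.1724, -0.0103]
ft_force: [-1.1, -5.7, -0.1]
tcp_pos: [0.4604, -0.1719, -0.0021]
ft_force: [-2.7, -7.9, 0.8]
```

```bash
cat > tab.py <<'E'
from h import *
import cv2
def mask(a):
    h=cv2.cvtColor(a,cv2.COLOR_BGR2HSV);return ((h[...,0]<14)&(h[...,1]>170)&(h[...,2]>120))
E
python3 - <<'E'
from tab import *
for a in(cv2.imread("pics/scene0.png"),r.get_image("scene")):
    m=mask(a)[228:252,255:285]
    print('\n'.join(''.join('#' if x else '.' for x in q) for q in m));print()
print(r.sense()["t"])
E
```

```text
..............................
..............................
..............................
..............................
..............................
..............................
..............................
..............................
...................#..........
....................#.........
....................##........
..................###.........
................###...........
..............###.............
............###...............
.........####.................
..........#...................
..............................
..............................
..............................
..............................
..............................
..............................
..............................

..............................
..............................
..............................
..............................
..............................
..............................
...........##.................
.........####.................
.......#######................
.......#######................
........######................
.........###..................
..............................
..............................
..............................
..............................
..............................
..............................
..............................
..............................
..............................
..............................
..............................
..............................

17.3
```

The tab has risen with the finger (about 5 px, 15–20 mm). I follow the arc.

```bash
python3 -m pendant '0 0.0005 0 -0.005 0; 0 0.0006 0 -0.005 0; 0 0.0008 0 -0.005 0; 0 0.001 0 -0.005 0; 0 0 0 0 0'| grep -E "pos|ft"; python3 -m pendant '0 0.0012 0 -0.006 0; 0 0.0014 0 -0.006 0; 0 0.0015 0 -0.005 0; 0 0.0017 0 -0.005 0; 0 0 0 0 0'| grep -E "pos|ft"
python3 - <<'E'
from tab import *
a=r.get_image("scene")
m=mask(a)[215:248,250:285]
print('\n'.join(''.join('#' if x else '.' for x in q) for q in m))
E
```

```text
tcp_pos: [0.4605, -0.1693, 0.0182]
ft_force: [-2.3, -7.1, 2.0]
tcp_pos: [0.4606, -0.1638, 0.0405]
ft_force: [-2.4, -8.0, 1.7]
...................................
...................................
...................................
...................................
...................................
...................................
................#..................
...............##..................
..........#######..................
........#########..................
........#########..................
.........########..................
...........####....................
...................................
...................................
...................................
...................................
...................................
...................................
...................................
...................................
...................................
...................................
...................................
...................................
...................................
...................................
...................................
...................................
...................................
...................................
...................................
...................................
```

```bash
python3 -m pendant '0 0.0018 0 -0.0075 0; 0 0.0022 0 -0.0075 0; 0 0.0025 0 -0.0072 0; 0 0.0027 0 -0.007 0'| grep -E "pos|ft"; python3 -m pendant '0 0.003 0 -0.007 0; 0 0.0032 0 -0.0065 0; 0 0.0035 0 -0.006 0; 0 0.0037 0 -0.006 0'| grep -E "pos|ft"
python3 - <<'E'
from tab import *
a=r.get_image("scene")
m=mask(a)[195:230,250:285]
print('\n'.join(f"{i+195} "+''.join('#' if x else '.' for x in q) for i,q in enumerate(m) if q.any()))
for th in(.3,.5,.6,.7,.8): print(th,[np.round(proj("scene",(.439,.029-.19*np.cos(th),.036+.19*np.sin(th))),1)])
print(r.sense()["t"])
E
```

```text
tcp_pos: [0.4605, -0.1524, 0.0691]
ft_force: [1.3, -3.4, 0.5]
tcp_pos: [0.4597, -0.1384, 0.0939]
ft_force: [-0.1, -0.2, -0.5]
208 ..........##.......................
209 ........###........................
0.3 [array([263.1, 229.2])]
0.5 [array([260.2, 217.6])]
0.6 [array([258.2, 211.6])]
0.7 [array([255.9, 205.6])]
0.8 [array([253.3, 199.7])]
19.65
```

```bash
python3 -m pendant '0 0.0065 0 -0.0073 0; 0 0.006 0 -0.0072 0; 0 0.0063 0 -0.007 0; 0 0.0067 0 -0.0066 0'| grep -E "pos|ft"; python3 -m pendant '0 0.007 0 -0.0062 0; 0 0.0073 0 -0.006 0; 0 0.0077 0 -0.0055 0; 0 0.008 0 -0.005 0'| grep -E "pos|ft"
python3 - <<'E'
from tab import *
a=r.get_image("scene")
m=mask(a)[165:230,225:285]
print('\n'.join(f"{i+165} "+''.join('#' if x else '.' for x in q) for i,q in enumerate(m) if q.any()))
for th in(.6,.8,1,1.1,1.2,1.4): print(th,[np.round(proj("scene",(.439,.029-.19*np.cos(th),.036+.19*np.sin(th))),1)])
print(r.sense()["t"])
E
```

```text
tcp_pos: [0.4605, -0.1134, 0.123]
ft_force: [-0.2, -2.3, 3.0]
tcp_pos: [0.4599, -0.0828, 0.1448]
ft_force: [0.3, -0.6, 0.0]
178 ..........................................................#.
179 ........................................................##..
180 ........................................................#...
181 .......................................................##...
182 .......................................................#....
183 ......................................................#.....
184 .....................................................#......
185 ....................................................##......
186 ...................................................##.......
187 ........................#.........................##........
188 .......................##.........................#.........
189 ......................##.........................##.........
0.6 [array([258.2, 211.6])]
0.8 [array([253.3, 199.7])]
1 [array([247.3, 188.4])]
1.1 [array([244.1, 183.2])]
1.2 [array([240.7, 178.3])]
1.4 [array([233.8, 170. ])]
20.7
```

The leaf is at about 1.0 rad. I go on over the top.

```bash
python3 -m pendant '0 0.009 0 -0.005 0; 0 0.009 0 -0.005 0; 0 0.009 0 -0.004 0; 0 0.009 0 -0.003 0; 0 0.009 0 -0.003 0'| grep -E "pos|ft"; python3 -m pendant '0 0.009 0 0 0; 0 0.009 0 0 0; 0 0.009 0 0 0; 0 0.009 0 0 0; 0 0.009 0 0 0; 0 0.009 0 0 0'| grep -E "pos|ft"
python3 - <<'E'
from tab import *
a=r.get_image("scene")
m=mask(a)[140:200,205:285]
print('\n'.join(f"{i+140} "+''.join('#' if x else '.' for x in q) for i,q in enumerate(m) if q.any()))
for th in(1.2,1.4,1.57,1.7,1.8,2): print(th,[np.round(proj("scene",(.439,.029-.19*np.cos(th),.036+.19*np.sin(th))),1)])
print(r.sense()["t"])
E
```

```text
tcp_pos: [0.4602, -0.0379, 0.165]
ft_force: [0.4, 0.6, 0.8]
tcp_pos: [0.4601, 0.016, 0.1647]
ft_force: [-0.4, 0.5, 0.0]
161 ................................................................###.............
162 ................................................................###.............
163 ................................................................###.............
164 .........................##.....................................###.............
165 .......................####.....................................###.............
166 .....................######.....................................###.............
167 ..................#########.....................................###.............
168 ...............############.....................................###.............
169 ...............#############....................................###.............
170 ...............#############....................................##..............
171 ...............#######...#......................................##..............
172 ...............#####.....................
[... 618 characters left out ...]
##..............
180 ................................................................##..............
181 ...............................................................###..............
182 ...............................................................###..............
183 ...............................................................###..............
184 ...............................................................###..............
185 ...............................................................##...............
1.2 [array([240.7, 178.3])]
1.4 [array([233.8, 170. ])]
1.57 [array([228. , 164.6])]
1.7 [array([223.7, 161.6])]
1.8 [array([220.6, 160. ])]
2 [array([214.9, 158.5])]
22.125
```

Near upright. I push on to the left.

```bash
python3 -m pendant '0 0.009 0 0 0; 0 0.009 0 0 0; 0 0.009 0 0.002 0; 0 0.009 0 0.002 0; 0 0.009 0 0.003 0; 0 0.009 0 0.003 0; 0 0.009 0 0.003 0'| grep -E "pos|ft"; python3 -m pendant '0 0.009 0 0.002 0; 0 0.009 0 0 0; 0 0.009 0 0 0; 0 0 0 0 0; 0 0 0 0 0; 0 0 0 0 0'| grep -E "t:|pos|ft"
python3 - <<'E'
from tab import *
a=r.get_image("scene")
m=mask(a)[140:235,185:285]
print('\n'.join(f"{i+140} "+''.join('#' if x else '.' for x in q) for i,q in enumerate(m) if q.any()))
for th in(1.57,2,2.4,2.8,3.14): print(th,[np.round(proj("scene",(.439,.029-.19*np.cos(th),.036+.19*np.sin(th))),1)])
E
```

```text
tcp_pos: [0.46, 0.079, 0.1514]
ft_force: [-0.2, -0.2, 0.1]
t: 23.75
tcp_pos: [0.4601, 0.1052, 0.1498]
tcp_rot: [0.0, 0.707, 0.707, 0.0]
ft_force: [-0.6, 0.3, 0.7]
164 .............................................#####..................................................
165 ...........................................########.................................................
166 .........................................###########................................................
167 .....................................################...............................................
168 ...................................##################...............................................
169 ..................................#################.................................................
170 ..................................###############...................................................
171 ...................................############.....................................................
172 ...................................##########................................................
[... 915 characters left out ...]
....##...............................
184 .....................................................................#..............................
185 ......................................................................#.............................
186 .......................................................................##...........................
187 ........................................................................##..........................
188 .........................................................................##.........................
1.57 [array([228. , 164.6])]
2 [array([214.9, 158.5])]
2.4 [array([206.3, 162.1])]
2.8 [array([202.1, 172.9])]
3.14 [array([202., 186.])]
```

```bash
python3 -m pendant '0 0 0 -0.05 0; 0 -0.05 0 -0.03 0; 0 -0.055 0 0 0; 0 -0.055 0 0 0; 0 -0.055 -0.02 0 0; 0 -0.055 -0.02 0 0; 0 -0.055 -0.02 0 0; 0 -0.055 -0.02 0 0; 0 0 0 0 0; 0 0 0 0 0'| grep -E "t:|pos|ft"
python3 - <<'E'
from tab import *
a=r.get_image("top")[115:265,60:420];b=r.get_image("scene")[130:280,130:340]
A=cv2.resize(a,(790,329),interpolation=cv2.INTER_CUBIC);B=cv2.resize(b,(370,264),interpolation=cv2.INTER_CUBIC)
c=np.zeros((593,790,3),np.uint8);c[:329]=A;c[329:,:370]=B
d=cv2.resize(r.get_image("scene")[150:215,180:280],(406,264),interpolation=cv2.INTER_CUBIC);c[329:,380:786]=d
cv2.imwrite("pics/f.png",c)
E
```

```text
t: 25.05
tcp_pos: [0.3802, -0.2744, 0.2297]
tcp_rot: [-0.0, 0.707, 0.707, 0.0]
ft_force: [0.5, 0.2, -0.2]
```

View pics/f.png

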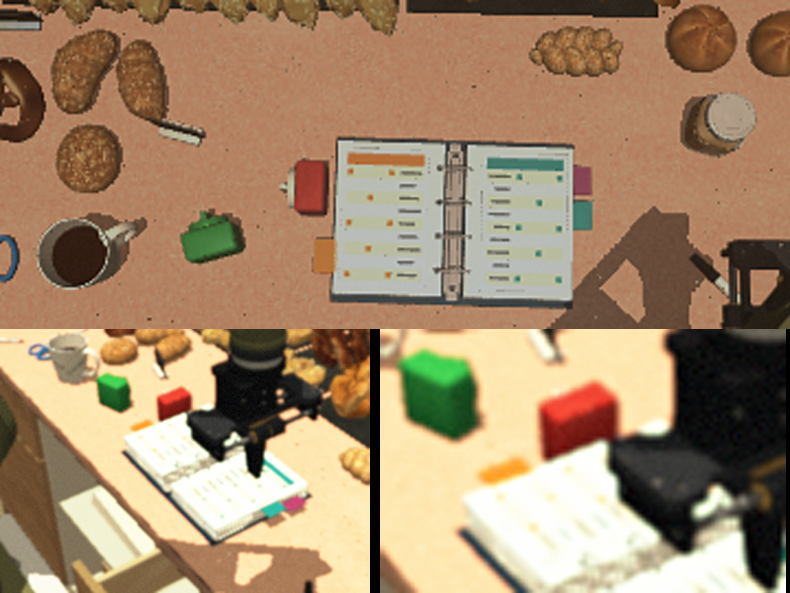

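The last picture shows the leaf flat on the left with its orange tab at (324,255). The red timer is upright and clear at (310,187), the bystanders are in place, and the arm is free.

Run:
```python
from h import *
print(proj("top",(.465,.205,.0345)),(324/2.194+60,255/2.194+115)); print(r.sense()["ft_force"]); print(r.job_done())
```

```text
(np.float64(207.40885319067553), np.float64(231.32901638658322)) (207.67547857793983, 231.22607110300822)
[-0.21101375 -1.22845883 -0.04863145]
the job is handed in; nothing more can be done
None
```

The job is handed in: the red timer was slid about 78 mm clear and is still upright, the orange-tabbed leaf lies flat on the left, the other things stand where they were, and the arm is clear of everything, all judged from the final pictures because the hand-in returned no verdict.

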